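# Unclip the battery cover of a site radio and take its battery pack out

## Robot

A 6-joint arm with a two-finger parallel gripper is mounted at the origin on the work surface; the furniture and walls round the work are solid. World frame = base frame: x ahead of the robot, y to its left, z up, the work surface at z = 0. Lengths are in m, angles in degrees, forces in N, time in s.
With the tool pointing down it reaches from about 0.25 to 0.725 m from the base axis. Payload 4 kg.
Tool frame: the origin (TCP) lies on the mounting face of the last link; the fingertips stand 173 mm ahead of it and the grasp point (between the pads) lies 155 mm ahead of it; z points along the fingers, y is the line along which they close (so a half turn about z gives the same grasp; the last joint's range is limited). The gripper opens to 85 mm and grips with 20 to 120 N. Pads are 22 mm wide; open, the fingers measure 114 mm over their backs; the gripper's body (76 mm by 85 mm) begins 54 mm behind the grasp point. The pads swing forward as they close: fully open they stand 13 mm farther back than shut.
Start: joints at [-65.947, 13.785, 0.286, 76.501, 0, 90], TCP at [0.204, -0.457, 0.405] pointing down, gripper open.
Joint ranges: [-155.79, 155.79], [-60.16, 107.12], [-62.33, 73.08], [-114, 123.19], [-81.49, 82.49], [-180, 180]. Speed limits (degrees/s): [159.86, 159.86, 180, 180, 180, 180].

## Interface

Orientations are given as a 3x3 rotation matrix whose columns are the frame's x, y, z axes.
In Python, from cell import env gives the robot as it stands. The module is installed in compiled form; this text tells all that it offers.
- The arm moves only by the tool jog_arm, never from a script. Its argument "motion" is one flat list of numbers, 7 for each row, row after row: the shift along the tool's x, y, z in cm, then the turn, a rotation vector about the tool's x, y, z in rad, then the opening in per cent of the stroke, from 0 (shut) to 100 (fully open). In form: [tx, ty, tz, wx, wy, wz, hand, tx, ty, tz, wx, wy, wz, hand, ...]. A call has 1 to 5 rows; each row shifts and turns the commanded pose from where the row before left it, along the tool's axes as they then stand; what a row does not reach is not made up. A row lasts 1/8 s, in which the tool goes at most 62.5 mm and 10.7 degrees, less where a joint would pass 70% of its speed; a pose out of reach is approached as far as the arm can. A call with a gripper value outside its range is refused whole. The fingers move at their own pace and stop on an object; "newtons" is the grip in N (left out, the last holds). Time passes only in rows, so rows that do not move let the fingers close. It gives the time, the measured TCP pose, the force, the opening and the grip force at its end, in the units of the state.
- env.read_state(): the state, without advancing time (a new reading comes with each control period).
- env.snapshot(name): name is "scene" or "top" or "wrist"; returns (picture, depth): 420x560x3 uint8, red, green, blue; 420x560 float32, m along the optical axis (not along the pixel's ray), 0 where there is no reading.
- env.camera_model(name): a dict with "K" (3x3 intrinsics, pixels), "world_from_camera" (4x4, takes a point from camera to world coordinates). Camera axes: x right, y down, z forward; pixel columns grow to the right and rows downward; lengths in m; the calibration is good to about 2 mm. The wrist camera is an equidistant fisheye: a pixel r from the principal point sees the ray r / f radians off the axis. A picture is of the moment at which its call begins: read the wrist's pose just before it. camera_model takes no time and is no camera call; for the wrist camera it gives the pose at the moment of the call.
- env.job_done(): hands the job in; it is judged then, once.
The state is a dict: "time_s": time; "joints": joint angles; "dq": joint speeds; "joint_efforts": joint torques, N m; "tool_pos": TCP position; "ee_rot": TCP orientation; "force": force on the tool from outside, world axes, zero at the start; "ft_torque": the same for the moment, N m; "grip_width": finger opening in m; "finger_force": force on a finger pad.
Only numpy, scipy, OpenCV 4.12 (cv2) and the standard library are available. Lean on these libraries where they do the work, as an engineer would, in place of code of your own. Each camera call takes 0.05 s, during which the arm holds its last target. There are 200 camera calls.

## Task

The site radio lying on its face is to be sold without its battery. Pinch the cover's snap tab in, gently enough not to crack it, and keep it pinched while you swing that end of the cover up and draw the cover off without wrenching it. Set the cover down in the lot tray, then lift the battery pack out by its fin and stand it upright in the tray beside the cover, leaving everything else on the table alone.

Things in the scene. Friction and masses are not known exactly. Their poses are not given: they have to be found in the camera images.
- radio: Heavy grey portable radio (6.5 kg, stays put) lying on its face: a block 200 (x) x 150 (y) x 70 mm high with rubber corners and a carrying handle on its +x side. Origin under its centre, z up. The battery cover lies in a recess in the middle of its upper side; apart from the cover its top is flat.
- cover: Grey battery cover, 0.1 kg, on the radio at the start, axes then parallel to the radio's. Origin at the bay's centre on the underside of its 3 mm plate (x -27..40, y -33..33 mm), 67 mm above the radio's foot; plate flush with the radio's top. On it a hollow dome, x -20..16, y -26..26, top z = 19 mm. Over 18 N between cover and radio (wrenching, shoving) breaks a lug.
- cover_pivot (a point): Middle of the plate's +x end on its underside (x = 40, z = 0 in the cover's frame). Two lugs there reach 8 mm further under the radio's skin with 1.5 to 2 mm play: this end cannot go straight up. With the tab pressed, swing the cover's other end up about this line by 20 to 25 degrees, till the tab's loop is above the radio's top, then draw the cover towards its own -x and up.
- tab_bar (a point): Outermost line of the round 6 mm bar on top of the snap tab, mid-width (tab 22 mm wide, along y); x = -40.5, z = 16 mm in the cover's frame when free; the bar's top is 16 mm above the radio's top. Moves with the tab, a U-shaped plastic spring at the cover's -x end whose loop hangs 18.5 mm below the plate. Over 20 N from the fingers cracks it.
- cover_grip (a point): Middle of the +x wall of the cover's dome, the flat face away from the tab (52 mm wide, 16 mm high), x = 16, z = 12 mm in the cover's frame, 9 mm above the radio's top. One finger here and the other on the tab's bar, 56 mm apart, pinch the tab in. The dome side is rigid, so only the tab's finger travels: the pinch's middle shifts with it.
- cover_tab (a joint): How far the snap tab is pressed in towards +x: 0 free, 0.34 rad fully in (stop). Near 0.22 rad its barb leaves the catch (0.32 if the cover was pushed 1.5 mm towards its -x). The bar moves 32 mm per rad (7 mm at release, 11 mm at the stop); about 1.7 N at the bar to start, 9 N at release, 12.5 N at the stop.
- pack: Black battery pack, 0.35 kg, a block 42 (x) x 52 (y) x 40 mm high with a moulded pull fin on top; stands in the bay under the cover with 2 mm play each side, its foot 21 mm above the radio's foot. Origin at the centre of its underside.
- pack_fin (a point): Middle of the top edge of the pack's pull fin, 58 mm above the pack's foot; the fin is 10 mm thick along the pack's x, 32 mm long along its y and 19 mm high; in the bay it ends 9 mm above the radio's top.
- tray_in (a point): Centre of the inner floor (5 mm above the table) of the open wooden lot tray: inside 220 (x) x 140 mm (y), walls 5 mm thick, their top 26 mm above the table. It stays put. Its x and y axes run along its length and width.
- screwdriver: cabinet screwdriver with a wooden handle, 243 mm long, lying on the table near the robot; leave it alone. Origin at the centre of its underside
- nail_tin: round red tin, 67 mm across, 48 mm high, to the left behind the work; leave it alone. Origin at the centre of its underside
- cotton_reel: cotton reel, 31 mm across, 42 mm high, to the left of the work; leave it alone. Origin at the centre of its underside
- ink_bottle: square ink bottle, 44 mm wide, 63 mm high, to the left of the work; leave it alone. Origin at the centre of its underside
- plumb_bob: brass plumb bob, 81 mm long, lying to the right behind the work; leave it alone. Origin at the centre of its underside

How it is judged:
By the outcome, as a careful person would: the job done as asked, in the order asked, and still so for the second after the job is handed in, with the robot touching nothing.
It also fails if it takes over 62 s, if anything falls off the work surface, if the arm or the gripper's body presses on something with over 40 N, if the wrist force passes 120 N, or if a joint passes its speed limit or range.

## Working session

There is one attempt and no reset: what is moved stays moved. The work goes in short steps, Python scripts to look and compute and a tool call to move; the robot and the scene stay as the last step left them, time stands still between calls to the robot, and variables do not carry over. Pictures are saved under pics/ and viewed, at most 12 in all, crops included, and the job is handed in when it is done.

Besides the shell and the picture viewer there is one more tool, called after "Request:" by a JSON object that holds its "op" and its "data", one argument or row to a line. jog_arm: Moves the arm, as the interface text tells. Its arguments: {"type":"object","properties":{"motion":{"type":"array"},"newtons":{"type":"number"}},"required":["motion"]}

```bash
mkdir -p pics; python3 - <<'E'
from cell import env
import cv2,numpy as np
s=env.read_state();print(s)
for n in("top","scene"):
    p,d=env.snapshot(n);m=env.camera_model(n);np.savez(''+n,p=p,d=d,K=m['K'],T=m['world_from_camera'])
    print(n,m);cv2.imwrite(f'pics/{n}0.png',p[:,:,::-1])
E
```

```text
{'time_s': 0.0, 'joints': array([-6.59465479e+01,  1.38327535e+01,  2.14053042e-01,  7.65017560e+01,
       -7.36759675e-04,  8.99986152e+01]), 'dq': array([ 0.00817301,  0.05687258,  0.00459352, -0.06191801, -0.04490642,
        0.08029938]), 'joint_efforts': array([-2.39560250e-03, -3.72319794e+01,  2.52406561e+01,  1.69113680e-02,
       -3.35023497e-04,  6.97295235e-06]), 'tool_pos': array([ 0.20368468, -0.45634117,  0.40381   ]), 'ee_rot': array([[ 9.13155747e-01,  4.07609897e-01, -8.68640195e-04],
       [ 4.07610822e-01, -9.13153740e-01,  1.91456098e-03],
       [-1.28080403e-05, -2.10235950e-03, -9.99997790e-01]]), 'force': array([ 0.10550109, -0.36686378,  0.6035701 ]), 'ft_torque': array([-0.05893685,  0.02689855,  0.07604718]), 'finger_force': 0.0, 'grip_width': 0.08540795696415868}
top {'K': array([[539.32129185,   0.        , 280.05316106],
       [  0.        , 539.32129185, 205.93832049],
       [  0.        ,   0.        ,   1.        ]]), 'world_from_camera': array([[-9.15678277e-03, -9.75276270e-01,  2.20799343e-01,
         2.60391319e-01],
       [-9.99956004e-01,  9.38027536e-03, -3.63222827e-05,
         3.46267400e-02],
       [-2.03573438e-03, -2.20789962e-01, -9.75319255e-01,
         1.45853738e+00],
       [ 0.00000000e+00,  0.00000000e+00,  0.00000000e+00,
         1.00000000e+00]])}
scene {'K': array([[464.34339157,   0.        , 278.64360071],
       [  0.        , 464.34339157, 213.05372612],
       [  0.        ,   0.        ,   1.        ]]), 'world_from_camera': array([[-0.8647222 , -0.31212531,  0.39348863,  0.16240216],
       [-0.50190402,  0.56610735, -0.65392264,  0.67152284],
       [-0.018651  , -0.76295495, -0.64618255,  0.6876931 ],
       [ 0.        ,  0.        ,  0.        ,  1.        ]])}
```

View pics/top0.png

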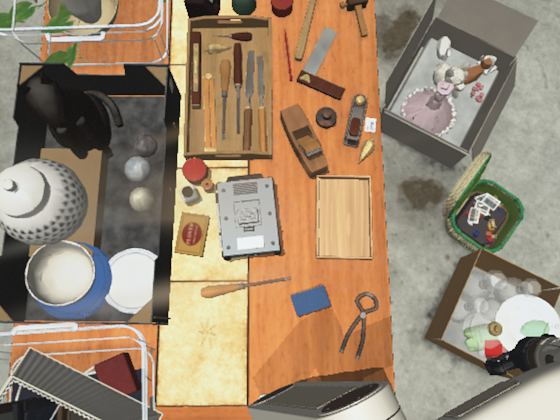

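View pics/scene0.png

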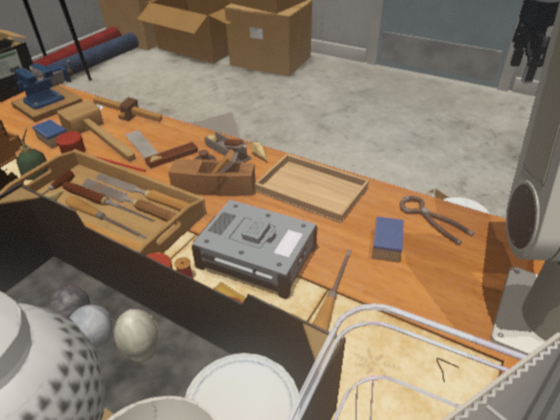

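The top view shows the radio at (248,216) and the tray at (344,217), with the robot at the bottom. Next I'll zoom in on the radio and tray.

```bash
cat > h.py <<'E'
import numpy as np,cv2
def ld(n):
    z=np.load(''+n+'.npz');return z['p'],z['d'],z['K'],z['T']
def pts(d,K,T):
    v,u=np.indices(d.shape)
    P=np.stack([(u-K[0,2])/K[0,0]*d,(v-K[1,2])/K[1,1]*d,d],-1)
    return P@T[:3,:3].T+T[:3,3]
def ray(u,v,K,T,z):
    r=T[:3,:3]@np.array([(u-K[0,2])/K[0,0],(v-K[1,2])/K[1,1],1.]);c=T[:3,3]
    return c+r*(z-c[2])/r[2]
E
python3 - <<'E'
from h import *
p,d,K,T=ld('top');P=pts(d,K,T)
sub=P[165:270,205:290];z=sub[...,2]
print('hist',np.histogram(z,np.arange(-.02,.12,.005)))
def rect(mask,name,off):
    m=mask.astype(np.uint8);n,l,s,c=cv2.connectedComponentsWithStats(m);i=1+s[1:,4].argmax()
    q=(l==i)
    X=P[q][:,:2];r=cv2.minAreaRect(X.astype(np.float32)*1000);print(name,q.sum(),r,np.median(P[q][:,2]))
Z=P[...,2];M=np.zeros(Z.shape,bool);M[160:270,200:290]=1
rect(M&(Z>.055),'radio',0)
rect(M&(Z>.0765),'dome',0)
M2=np.zeros(Z.shape,bool);M2[170:265,305:380]=1
rect(M2&(Z>.016),'tray',0)
a=cv2.resize(p[165:270,205:290,::-1],None,fx=5,fy=5,interpolation=cv2.INTER_CUBIC)
p2=ld('scene')[0];b=cv2.resize(p2[195:295,185:325,::-1],(370,525),interpolation=cv2.INTER_CUBIC)
cv2.imwrite('pics/c1.png',np.hstack([a,b]))
q=sub[20:80:2,10:70:2,2]*1000
print(np.round(q[:, ::2]).astype(int))
E
```

```text
hist (array([   1,    9,  211, 1631, 1865,  260,   20,   20,   37,   82,   77,
        106,  144,   69,   93,   96,  204, 1638, 1813,  223,  107,  162,
         22,    0,    0,    0,    0]), array([-2.00000000e-02, -1.50000000e-02, -1.00000000e-02, -5.00000000e-03,
        3.46944695e-18,  5.00000000e-03,  1.00000000e-02,  1.50000000e-02,
        2.00000000e-02,  2.50000000e-02,  3.00000000e-02,  3.50000000e-02,
        4.00000000e-02,  4.50000000e-02,  5.00000000e-02,  5.50000000e-02,
        6.00000000e-02,  6.50000000e-02,  7.00000000e-02,  7.50000000e-02,
        8.00000000e-02,  8.50000000e-02,  9.00000000e-02,  9.50000000e-02,
        1.00000000e-01,  1.05000000e-01,  1.10000000e-01,  1.15000000e-01]))
radio 4284 ((454.1749572753906, 111.04515838623047), (401.1020812988281, 159.56271362304688), 5.8374786376953125) 0.07039766730749875
dome 287 ((411.1205749511719, 92.91845703125), (318.2867736816406, 56.23558807373047), 11.123312950134277) 0.08581874898040276
tray 609 ((458.249755859375, -114.54292297363281), (193.3818359375, 456.2912292480469), 75.95441436767578) 0.025412852682
[... 1706 characters left out ...]
1   69   72   71   71   57   86   70   72   68   68
    68]
 [   6   59   68   74   70   71   71   70   84   84   69   72   72   71
    65]
 [  -4   53   66   71   70   68   67   71   60   67   71   74   75   75
    70]
 [  -2   60   72   69   68   67   73   71   66   74   68   69   72   68
    73]
 [  -1    2   69   70   73   65   72   67   73   74   71   65   70   71
    71]
 [  -1   -1   70   67   69   73   73   68   73   74   72   69   72   70
    73]
 [   0   11   73   66   71   68   66   76   72   77   76   70   76   71
    69]
 [   3    0   70   70   70   71   70   71   71   74   73   72   72   71
    68]
 [   2   -2   74   68   68   71   76   70   73   71   69   69   68   67
    75]]
```

View pics/c1.png

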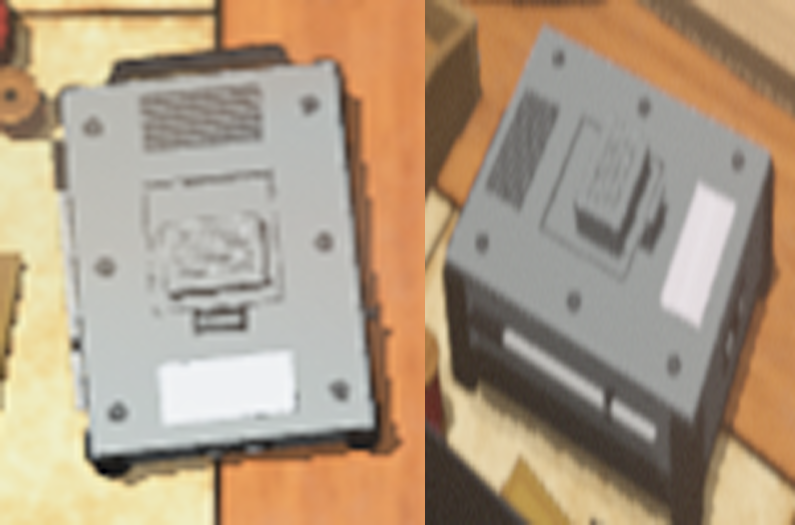

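The crop shows the handle at the far side (top, y≈55) and the tab at crop (218,318), on the side nearest the robot. So the radio's +x points away from the robot, with a yaw of about 4°.

```bash
python3 - <<'E'
from h import *
from cell import env
p,d,K,T=ld('top')
c=np.array([ray(205+u/5,165+v/5,K,T,.07) for u,v in[(70,93),(337,68),(372,430),(90,455)]])
print(c,c.mean(0)); e=(c[0]+c[1]-c[2]-c[3])[:2]; print('yaw',np.degrees(np.arctan2(e[1],e[0])))
print('tabbar',ray(205+219/5,165+318/5,K,T,.083))
g=p[:,:,::-1]
t=np.array([ray(u,v,K,T,.026) for u,v in[(318,178),(370,177),(371,257),(318,256)]]);print(t,t.mean(0))
s=env.read_state();m=env.camera_model('wrist');R=s['ee_rot'];W=m['world_from_camera']
print(m['K'],R.T@W[:3,:3],R.T@(W[:3,3]-s['tool_pos']))
E
```

```text
[[0.63734681 0.19673837 0.07      ]
 [0.6497848  0.05432629 0.07      ]
 [0.45506123 0.03736318 0.07      ]
 [0.44342789 0.18332251 0.07      ]] [0.54640518 0.11793759 0.07      ]
yaw 4.4695428867926426
tabbar [0.51238063 0.11609097 0.083     ]
[[ 0.66261637 -0.07069994  0.026     ]
 [ 0.66408085 -0.21405045  0.026     ]
 [ 0.44283301 -0.20654217  0.026     ]
 [ 0.44683999 -0.06537167  0.026     ]] [ 0.55409256 -0.13916606  0.026     ]
[[325.1922621   0.        281.1010503]
 [  0.        325.1922621 205.896051 ]
 [  0.          0.          1.       ]] [[-2.66718485e-04 -9.49852033e-01 -3.12699608e-01]
 [ 9.99999957e-01 -2.92352249e-04  3.50908776e-05]
 [-1.24749575e-04 -3.12699585e-01  9.49852070e-01]] [0.079575   0.00018971 0.03048922]
```

```bash
cat >> h.py <<'E'
from scipy.spatial.transform import Rotation as Ro, Slerp
def tool(yaw,tilt=0):
    "tool y along radio x (yaw deg), z down; tilt>0: rotated about radio +y"
    c,s=np.cos(np.radians(yaw)),np.sin(np.radians(yaw))
    X=np.array([c,s,0]);Y=np.array([-s,c,0]);R=np.c_[Y,X,[0,0,-1]]
    return Ro.from_rotvec(np.radians(tilt)*Y).as_matrix()@R
def plan(p0,R0,p1,R1,n,hand):
    S=Slerp([0,1],Ro.from_matrix([R0,R1]));p=np.array(p0,float);R=np.array(R0);out=[]
    for k in range(1,n+1):
        q=p0+(np.array(p1)-p0)*k/n
        t=np.round(R.T@(q-p)*100,2);w=np.round(Ro.from_matrix(R.T@S(k/n).as_matrix()).as_rotvec(),3)
        p=p+R@t/100;R=R@Ro.from_rotvec(w).as_matrix()
        out.append([float(a) for a in t]+[float(a) for a in w]+[hand])
    for i in range(0,n,5): print([x for r in out[i:i+5] for x in r])
    return p,R
E
python3 - <<'E'
from h import *
from cell import env
s=env.read_state()
plan(s['tool_pos'],s['ee_rot'],[.535,.117,.34],tool(4.5),13,100)
E
```

```text
[4.12, -2.99, 0.5, -0.0, -0.0, -0.095, 100, 4.39, -2.58, 0.49, -0.0, -0.0, -0.094, 100, 4.62, -2.16, 0.5, -0.0, -0.0, -0.095, 100, 4.79, -1.71, 0.5, -0.0, -0.0, -0.094, 100, 4.94, -1.26, 0.5, -0.001, -0.001, -0.095, 100]
[5.03, -0.78, 0.49, 0.0, 0.0, -0.094, 100, 5.09, -0.3, 0.49, 0.0, 0.0, -0.095, 100, 5.09, 0.17, 0.49, -0.0, 0.0, -0.095, 100, 5.05, 0.66, 0.49, -0.0, 0.0, -0.094, 100, 4.97, 1.14, 0.49, -0.0, 0.0, -0.095, 100]
[4.84, 1.59, 0.49, -0.0, -0.0, -0.094, 100, 4.66, 2.05, 0.49, -0.001, -0.0, -0.095, 100, 4.45, 2.47, 0.5, 0.0, -0.0, -0.095, 100]
```

Request:
{"op": "jog_arm", "data": {
  "motion": [4.12,-2.99,0.5,0,0,-0.095,100,4.39,-2.58,0.5,0,0,-0.094,100,4.62,-2.16,0.5,0,0,-0.095,100,4.79,-1.71,0.5,0,0,-0.094,100,4.94,-1.26,0.5,0,0,-0.095,100]
}}

```text
time_s: 0.72
tool_pos: [0.3316, -0.2346, 0.3793]
ee_rot: [[0.625, 0.781, -0.0], [0.781, -0.625, 0.0], [0.0, -0.0, -1.0]]
force: [2.4, -0.9, -0.3]
grip_width: 0.0856
finger_force: 0.0
```

Request:
{"op": "jog_arm", "data": {
  "motion": [5.03,-0.78,0.5,0,0,-0.094,100,5.09,-0.3,0.5,0,0,-0.095,100,5.09,0.17,0.5,0,0,-0.095,100,5.05,0.66,0.5,0,0,-0.094,100,4.97,1.14,0.5,0,0,-0.095,100]
}}

```text
time_s: 1.35
tool_pos: [0.4592, -0.0139, 0.3543]
ee_rot: [[0.2, 0.98, -0.0], [0.98, -0.2, -0.0], [-0.0, -0.0, -1.0]]
force: [-0.2, 0.1, -0.3]
grip_width: 0.0855
finger_force: 0.0
```

Request:
{"op": "jog_arm", "data": {
  "motion": [4.84,1.59,0.5,0,0,-0.094,100,4.66,2.05,0.5,0,0,-0.095,100,4.45,2.47,0.5,0,0,-0.095,100,0,0,0,0,0,0,100,0,0,0,0,0,0,100]
}}

```text
time_s: 1.98
tool_pos: [0.5346, 0.1167, 0.339]
ee_rot: [[-0.079, 0.997, -0.002], [0.997, 0.079, -0.001], [-0.001, -0.002, -1.0]]
force: [0.0, -0.1, -0.5]
grip_width: 0.0851
finger_force: 0.0
```

```bash
cat >> h.py <<'E'
def wray(uv,K,T,z):
    "fisheye pixels -> world points on plane z"
    uv=np.atleast_2d(uv).astype(float)-K[:2,2];r=np.hypot(*uv.T);th=r/K[0,0]
    D=np.c_[uv/np.maximum(r,1e-9)[:,None]*np.sin(th)[:,None],np.cos(th)]@T[:3,:3].T
    return T[:3,3]+D*((z-T[2,3])/D[:,2])[:,None]
def wpix(X,K,T):
    C=(np.atleast_2d(X)-T[:3,3])@T[:3,:3];r=np.hypot(C[:,0],C[:,1]);th=np.arctan2(r,C[:,2])
    return K[:2,2]+C[:,:2]/r[:,None]*(K[0,0]*th)[:,None]
def wsnap(name):
    from cell import env
    m=env.camera_model('wrist');p,d=env.snapshot('wrist')
    np.savez(''+name,p=p,d=d,K=m['K'],T=m['world_from_camera']);return p,d,m['K'],m['world_from_camera']
def ortho(p,K,T,z,cx,cy,yaw,hw,hh,px):
    "rectified view of plane z: columns = radio -y, rows = radio -x (up=+x); px mm per pixel"
    W,H=int(2*hw/px),int(2*hh/px);j,i=np.meshgrid(np.arange(W),np.arange(H))
    a=(hh-i*px)/1000;b=(hw-j*px)/1000;c,s=np.cos(np.radians(yaw)),np.sin(np.radians(yaw))
    X=np.stack([cx+a*c-b*s,cy+a*s+b*c,np.full(a.shape,z)],-1).reshape(-1,3)
    uv=wpix(X,K,T).reshape(H,W,2).astype(np.float32)
    return cv2.remap(p,uv[...,0],uv[...,1],cv2.INTER_CUBIC)
E
python3 - <<'E'
from h import *
from cell import env
s=env.read_state();print(s['time_s'],s['tool_pos'],s['ee_rot'],s['force'])
p,d,K,T=wsnap('w1')
cv2.imwrite('pics/w1.png',p[:,:,::-1])
o=ortho(p,K,T,.07,.546,.118,4.5,100,120,.4);cv2.imwrite('pics/o1.png',o[:,:,::-1])
E
```

```text
1.975 [0.53463493 0.1166715  0.33897729] [[-7.89306151e-02  9.96878085e-01 -2.01036363e-03]
 [ 9.96879893e-01  7.89290985e-02 -8.23005847e-04]
 [-6.61760304e-04 -2.06905143e-03 -9.99997641e-01]] [ 0.01978044 -0.07076452 -0.49787411]
```

View pics/o1.png

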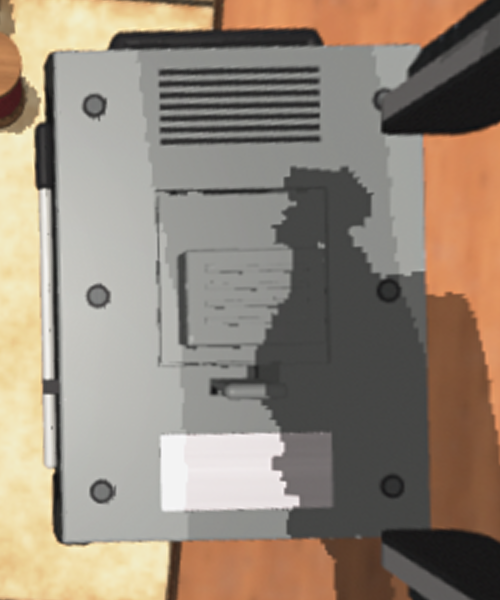

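The rectified view (0.4 mm/px) shows four things:
- **Radio:** edges at columns 54–428.
- **Cover recess:** corners (157,191), (326,188), (329,362) and (160,365).
- **Tab bar:** near (248,390).
- **Yaw:** about 5.5°.

Next I'll cross-check with the wrist depth.

```bash
python3 - <<'E'
from h import *
p,d,K,T=ld('w1')
# depth -> points (fisheye)
v,u=np.indices(d.shape);uv=np.stack([u,v],-1)-K[:2,2];r=np.hypot(uv[...,0],uv[...,1]);th=r/K[0,0]
D=np.dstack([uv/np.maximum(r,1e-9)[...,None]*np.tan(th)[...,None],np.ones_like(r)])*d[...,None]
P=D@T[:3,:3].T+T[:3,3]
yaw=np.radians(5.5);c,s=np.cos(yaw),np.sin(yaw);o=np.array([.5492,.1211])
q=P[...,:2]-o;lx=(q[...,0]*c+q[...,1]*s)*1000;ly=(-q[...,0]*s+q[...,1]*c)*1000;z=P[...,2]*1000
ok=(d>0)&(abs(ly)<20)
for a in range(-60,50,2):
    m=ok&(lx>=a)&(lx<a+2)&(abs(ly)<9)
    if m.any(): print(a,m.sum(),np.round(np.percentile(z[m],[10,50,90]),1),end=' | ')
print()
m=(d>0)&(abs(lx)<90)&(abs(ly)<70)&(abs(z-70)<4);print('radio top z',np.median(z[m]),m.sum())
m=(d>0)&(z>82)&(z<90)&(abs(ly)<40)&(abs(lx)<45)
h=m&(lx>-25);print('dome',np.percentile(lx[h],[1,5,95,99]),np.percentile(ly[h],[1,5,95,99]))
h=m&(lx<-26);print('bar',h.sum(),np.percentile(lx[h],[2,10,50,90,98]),np.percentile(ly[h],[2,10,50,90,98]))
im=ortho(p,K,T,.086,.5492,.1211,5.5,50,55,.2);cv2.imwrite('pics/o2.png',im[:,:,::-1])
E
```

```text
-60 1373 [183.3 202.2 216.6] | -58 181 [ 70.1 226.4 244.2] | -56 149 [ 69.9 245.2 247.1] | -54 186 [ 69.9 246.2 247.5] | -52 70 [ 69.6  70.6 264. ] | -50 122 [ 69.5 259.6 264.6] | -48 165 [ 69.9 260.  264. ] | -46 186 [ 70.3 260.  263.7] | -44 134 [ 69.6 261.1 263.5] | -42 73 [ 40.   85.6 263.3] | -40 64 [85.3 86.1 86.8] | -38 77 [84.7 85.8 87.5] | -36 196 [ 50.7  74.  246.7] | -34 159 [ 50.6 244.9 248.6] | -32 219 [ 50.9 245.  249.8] | -30 291 [ 71.7 246.1 251.6] | -28 366 [ 70.4 246.7 254.1] | -26 422 [ 70.9 248.6 256.4] | -24 515 [ 70.8 250.3 259.3] | -22 479 [239.9 251.6 259.9] | -20 515 [ 86.5 250.5 259.4] | -18 500 [ 86.6 251.  259.7] | -16 485 [ 87.  251.4 259.5] | -14 500 [ 87.  250.7 259.6] | -12 519 [ 87.1 250.7 259.6] | -10 522 [ 86.8 250.4 259.7] | -8 479 [ 87.  249.7 258.1] | -6 384 [ 87.2 247.5 254.8] | -4 347 [ 86.6 245.7 253. ] | -2 297 [ 86.1 244.2 250.3] | 0 193 [ 86.5 244.5 249. ] | 2 132 [ 86.  244.5 248.2] | 4 91 [ 85.4  86.4 245.3] | 6 72 [85.7 86.6 87.6] | 8 72 [ 85.9  86.9 263. ] | 10 133 [ 85.6 260.6 263.2] | 12 202 [ 85.9 259.8 263.5] | 14 155 [ 86.  260.8 263.9] | 16 123 [ 69.8 261.1 264.3] | 18 94 [ 69.3  70.8 263.8] | 20 150 [ 69.8 238.7 247.4] | 22 221 [ 70.2 245.9 247.2] | 24 200 [ 70.1 230.6 245. ] | 26 1357 [183.5 203.8 228.7] | 28 541 [182.6 216.3 235.1] | 30 478 [ 71.1 215.4 234.5] | 32 393 [ 70.6 213.6 232.4] | 34 251 [ 70.1 228.6 263.7] | 36 581 [187.2 230.5 267.1] | 38 584 [194.7 231.1 268. ] | 40 533 [197.1 233.  270.1] | 42 1298 [227.7 254.8 266.7] | 44 1170 [227.3 246.9 267.9] | 46 870 [226.1 242.1 269.4] | 48 770 [225.9 248.8 270.4] | 
radio top z 70.39901587175012 33045
dome [-20.19426693 -18.7467835   12.86561963  14.34420589] [-24.32269341 -22.11993413  24.63243745  26.04824602]
bar 242 [-40.90992933 -40.41936161 -37.98264021 -35.68219895 -35.35212374] [-9.8547607  -7.80982122  1.24303769 10.16119895 12.00620299]
```

View pics/o2.png

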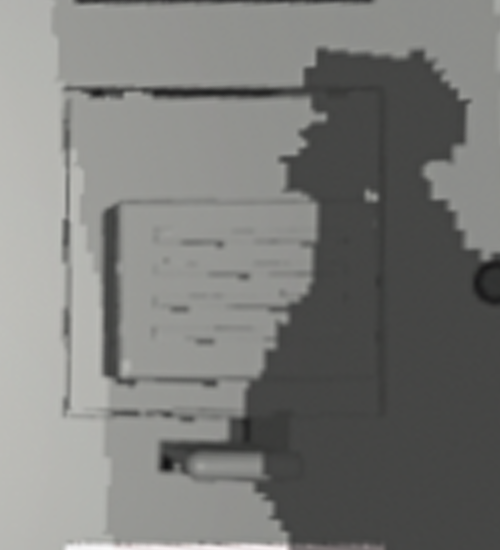

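Cover origin is about (0.5488, 0.1213) with yaw 5.5°. In that frame the depth puts the dome at x −20..15 and the bar's outer edge near −41. I'll descend to the pinch position.

```bash
cat >> h.py <<'E'
O=np.array([.5488,.1213,.067]);YAW=5.5
def cov(x,y,z): return O+Ro.from_euler('z',YAW,degrees=True).apply(np.array([x,y,z])/1000)
E
python3 - <<'E'
from h import *
from cell import env
s=env.read_state()
t=cov(-12.2,0,0);t[2]=.242;print(t)
plan(s['tool_pos'],s['ee_rot'],t,tool(5.5),4,100)
E
```

```text
[0.53665617 0.12013068 0.242     ]
[0.1, 0.06, 2.43, -0.0, 0.0, -0.004, 100, 0.09, 0.07, 2.44, -0.001, 0.0, -0.005, 100, 0.1, 0.06, 2.43, -0.0, 0.0, -0.004, 100, 0.1, 0.07, 2.43, -0.001, 0.0, -0.005, 100]
```

Request:
{"op": "jog_arm", "data": {
  "motion": [0.1,0.06,2.43,0,0,-0.004,100,0.09,0.07,2.44,-0.001,0,-0.005,100,0.1,0.06,2.43,0,0,-0.004,100,0.1,0.07,2.43,-0.001,0,-0.005,100,0,0,0,0,0,0,100],
  "newtons": 20
}}

```text
time_s: 2.65
tool_pos: [0.536, 0.1193, 0.241]
ee_rot: [[-0.095, 0.996, -0.002], [0.996, 0.095, -0.001], [-0.001, -0.003, -1.0]]
force: [-0.9, 0.7, -0.2]
grip_width: 0.0855
finger_force: 0.0
```

Request:
{"op": "jog_arm", "data": {
  "motion": [0,0,0,0,0,0,71,0,0,0,0,0,0,71,0,0,0,0,0,0,71,0,0,0,0,0,0,71]
}}

```text
time_s: 3.15
tool_pos: [0.5375, 0.1209, 0.2429]
ee_rot: [[-0.097, 0.995, 0.003], [0.995, 0.097, 0.0], [0.0, 0.003, -1.0]]
force: [-0.1, -0.8, -0.3]
grip_width: 0.0606
finger_force: 0.0
```

```bash
python3 - <<'E'
from h import *
from cell import env
s=env.read_state();print(s['time_s'],s['tool_pos'],s['ee_rot'][:,1],s['force'],s['grip_width'],s['finger_force'])
p,d,K,T=wsnap('w2');cv2.imwrite('pics/w2.png',p[:,:,::-1])
E
```

```text
3.15 [0.53750824 0.12091582 0.24290415] [0.99528768 0.09692446 0.00284338] [-0.08543246 -0.80857627 -0.26163974] 0.06060890306413344 0.0
```

View pics/w2.png

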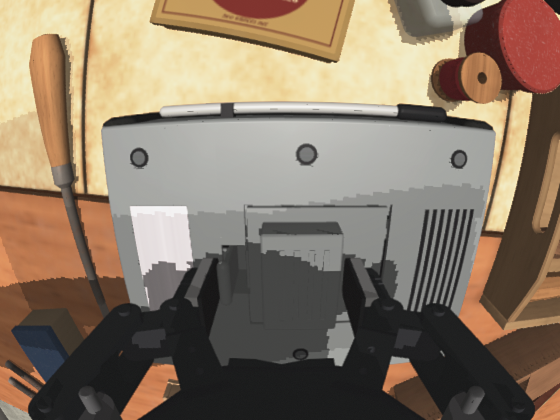

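The picture shows the pads straddling the bar at (222,270) and the dome wall at (343,250), with small gaps on both sides. I'll close slowly while following the pinch middle.

Request:
{"op": "jog_arm", "data": {
  "motion": [0,0,0,0,0,0,67,0,0,0,0,0,0,65.5,0,0.06,0,0,0,0,64,0,0.06,0,0,0,0,62.5,0,0,0,0,0,0,62.5]
}}

```text
time_s: 3.82
tool_pos: [0.5386, 0.121, 0.2429]
ee_rot: [[-0.097, 0.995, 0.002], [0.995, 0.097, 0.0], [0.0, 0.002, -1.0]]
force: [-2.2, -0.8, 5.7]
grip_width: 0.0535
finger_force: 3.9
```

```bash
cat > st.py <<'E'
from h import *
from cell import env
s=env.read_state();print(s['time_s'],s['tool_pos'],s['ee_rot'][:,1],s['force'],s['ft_torque'],s['grip_width'],s['finger_force'])
E
python3 st.py
```

```text
3.825 [0.53862167 0.12103341 0.24291833] [0.99529077 0.09690526 0.0023765 ] [-2.15294775 -0.83372394  5.67159131] [-0.03715698  0.30454294  0.01684869] 0.05345189557848852 3.9419006276875734
```

Request:
{"op": "jog_arm", "data": {
  "motion": [0,0.0,-0.05,0,0,0,62.5,0,0,-0.05,0,0,0,62.5,0,0,0,0,0,0,62.5]
}}

```text
time_s: 4.2
tool_pos: [0.5385, 0.1209, 0.243]
ee_rot: [[-0.097, 0.995, 0.001], [0.995, 0.097, 0.0], [-0.0, 0.001, -1.0]]
force: [0.3, -0.5, 0.0]
grip_width: 0.0533
finger_force: 4.5
```

Request:
{"op": "jog_arm", "data": {
  "motion": [0,0.08,-0.02,0,0,0,60.5,0,0.08,-0.02,0,0,0,58.5,0,0.07,-0.02,0,0,0,57,0,0.07,-0.02,0,0,0,55.5,0,0,0,0,0,0,55.5]
}}

```text
time_s: 4.82
tool_pos: [0.5414, 0.1212, 0.2441]
ee_rot: [[-0.097, 0.995, 0.001], [0.995, 0.097, 0.0], [-0.0, 0.001, -1.0]]
force: [0.1, 0.1, -0.5]
grip_width: 0.0476
finger_force: 10.3
```

Request:
{"op": "jog_arm", "data": {
  "motion": [0,0,0,0,0,0,55.5]
}}

```text
time_s: 4.95
tool_pos: [0.5414, 0.1212, 0.2441]
ee_rot: [[-0.097, 0.995, 0.002], [0.995, 0.097, 0.0], [-0.0, 0.002, -1.0]]
force: [0.0, -0.0, -0.7]
grip_width: 0.0475
finger_force: 10.3
```

```bash
python3 st.py
```

```text
4.95 [0.54142546 0.12123859 0.24410247] [0.99529841 0.09684279 0.00159372] [ 0.01519957 -0.01176505 -0.73757185] [ 0.00677668  0.00830107 -0.00551895] 0.047531001017869265 10.263158082962036
```

```bash
cat >> h.py <<'E'
def arc(p0,R0,piv,axis,degs,hand):
    p=np.array(p0);R=np.array(R0);out=[]
    for a in degs:
        q=Ro.from_rotvec(np.radians(a)*axis)
        p1=piv+q.apply(p0-piv);R1=q.as_matrix()@R0
        t=np.round(R.T@(p1-p)*100,2);w=np.round(Ro.from_matrix(R.T@R1).as_rotvec(),3)
        p=p+R@t/100;R=R@Ro.from_rotvec(w).as_matrix();out.append([*t.tolist(),*w.tolist(),hand])
    for i in range(0,len(out),5): print([x for r in out[i:i+5] for x in r])
E
python3 - <<'E'
from h import *
from cell import env
s=env.read_state();R=s['ee_rot']
arc(s['tool_pos'],R,cov(40,0,0),R[:,0],[2,5,8,11,14,17,20,23],54.5)
E
```

```text
[-0.0, 0.62, -0.15, 0.035, 0.0, -0.0, 54.5, 0.0, 0.93, -0.23, 0.052, 0.0, -0.0, 54.5, -0.0, 0.94, -0.22, 0.053, -0.0, -0.0, 54.5, 0.0, 0.93, -0.22, 0.052, -0.0, -0.0, 54.5, -0.0, 0.94, -0.22, 0.052, 0.0, -0.0, 54.5]
[0.0, 0.93, -0.22, 0.053, -0.0, -0.0, 54.5, 0.0, 0.93, -0.23, 0.052, -0.0, 0.0, 54.5, -0.0, 0.94, -0.22, 0.052, -0.0, -0.0, 54.5]
```

Request:
{"op": "jog_arm", "data": {
  "motion": [0,0.05,-0.01,0,0,0,54.5,0,0.62,-0.15,0.035,0,0,54.5,0,0.93,-0.23,0.052,0,0,54.5,0,0.94,-0.22,0.053,0,0,54.5,0,0,0,0,0,0,54.5]
}}

```text
time_s: 5.58
tool_pos: [0.5678, 0.1238, 0.249]
ee_rot: [[-0.097, 0.986, -0.136], [0.995, 0.096, -0.013], [-0.0, -0.137, -0.991]]
force: [0.8, -0.4, 0.7]
grip_width: 0.0468
finger_force: 11.5
```

```bash
python3 - <<'E'
from h import *
from cell import env
s=env.read_state();print(s['force'],s['ft_torque'],s['tool_pos'],s['finger_force'])
p,d,K,T=wsnap('w3');cv2.imwrite('pics/w3.png',p[150:400,100:480,::-1])
E
```

```text
[ 0.80364643 -0.35735075  0.65524889] [ 0.05608736 -0.33604229 -0.02334285] [0.56782298 0.12379836 0.24898602] 11.532472724793479
```

View pics/w3.png

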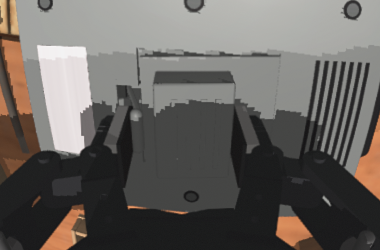

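Forces are low. In the crop the tab end at (130,110) shows a dark gap, so the cover is rising with the gripper. I'll continue the swing.

Request:
{"op": "jog_arm", "data": {
  "motion": [0,0.93,-0.22,0.052,0,0,54.5,0,0.94,-0.22,0.052,0,0,54.5,0,0.93,-0.22,0.053,0,0,54.5,0,0.93,-0.23,0.052,0,0,54.5,0,0,0,0,0,0,54.5]
}}

```text
time_s: 6.25
tool_pos: [0.6052, 0.1274, 0.2496]
ee_rot: [[-0.097, 0.936, -0.338], [0.995, 0.091, -0.033], [-0.0, -0.34, -0.94]]
force: [-0.4, -0.1, 0.6]
grip_width: 0.047
finger_force: 10.9
```

```bash
python3 - <<'E'
from h import *
from cell import env
s=env.read_state();print(s['force'],s['ft_torque'],s['tool_pos'],s['finger_force'])
p,d,K,T=wsnap('w4');a=p[150:400,100:480,::-1]
t=env.snapshot('scene')[0][195:295,185:325,::-1]
cv2.imwrite('pics/w4.png',np.hstack([a,cv2.resize(t,(350,250),interpolation=cv2.INTER_CUBIC)]))
E
```

```text
[-0.40199462 -0.09013846  0.59217127] [-0.02757561 -0.21902442 -0.03302171] [0.60521897 0.12744358 0.24959032] 10.945085491694044
```

View pics/w4.png

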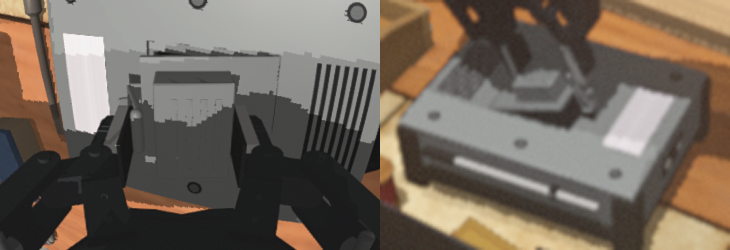

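The cover is up about 20° and follows the gripper. In the crop, the loop sits above the radio's top. I'll add 3° and draw it along its own −x.

Request:
{"op": "jog_arm", "data": {
  "motion": [0,0.94,-0.22,0.052,0,0,54.5,0,-0.3,0,0,0,0,54.5,0,-0.4,0,0,0,0,54.5,0,-0.4,0,0,0,0,54.5,0,-0.4,-0.05,0,0,0,54.5]
}}

```text
time_s: 6.98
tool_pos: [0.6006, 0.127, 0.2556]
ee_rot: [[-0.097, 0.917, -0.386], [0.995, 0.089, -0.038], [0.0, -0.388, -0.922]]
force: [-0.1, -0.3, -1.4]
grip_width: 0.0467
finger_force: 11.5
```

```bash
python3 st.py; python3 - <<'E'
from h import *
from cell import env
s=env.read_state();R=s['ee_rot'];p=s['tool_pos']
print(R.round(3))
# continue: draw then up, from measured
y=R[:,1]
a,_=plan(p,R,p-.02*y+[0,0,.01],R,1,54.5)
a,_=plan(p,R,p+[-.04,0,.10],R,3,54.5)
E
```

```text
6.975 [0.60057469 0.12702157 0.25555487] [ 0.91732829  0.08932389 -0.38798204] [-0.1138948  -0.30043503 -1.35047031] [ 0.02712485 -0.45631241  0.03952849] 0.04668853905150446 11.493852141138632
[[-0.097  0.917 -0.386]
 [ 0.995  0.089 -0.038]
 [ 0.    -0.388 -0.922]]
[0.0, -2.39, -0.92, 0.0, 0.0, -0.0, 54.5]
[0.13, -2.52, -2.56, 0.0, 0.0, -0.0, 54.5, 0.13, -2.51, -2.55, 0.0, 0.0, -0.0, 54.5, 0.13, -2.52, -2.56, 0.0, 0.0, -0.0, 54.5]
```

Request:
{"op": "jog_arm", "data": {
  "motion": [0,-1.0,0,0,0,0,54.5,0,-1.5,-1.5,0,0,0,54.5,0,-1.5,-2.5,0,0,0,54.5,0,-1.0,-3,0,0,0,54.5,0,0,0,0,0,0,54.5]
}}

```text
time_s: 7.6
tool_pos: [0.5826, 0.1253, 0.3434]
ee_rot: [[-0.097, 0.92, -0.38], [0.995, 0.09, -0.036], [0.001, -0.382, -0.924]]
force: [0.5, -0.2, -2.0]
grip_width: 0.0468
finger_force: 11.3
```

```bash
cat >> h.py <<'E'
TC=np.array([.554,-.139,.005]);TY=-1.6
def tray(x,y,z): return TC+Ro.from_euler('z',TY,degrees=True).apply(np.array([x,y,z])/1000)
REL=Ro.from_euler('z',YAW,degrees=True).inv().apply(np.array([.54142,.12124,.2441])-O)+[.0005,0,0]
def tcpcov(o,yaw,tilt):
    R=Ro.from_euler('z',yaw,degrees=True)*Ro.from_euler('y',tilt,degrees=True)
    return o+R.apply(REL),tool(yaw,tilt)
E
python3 - <<'E'
from h import *
from cell import env
s=env.read_state();R=s['ee_rot'];p=s['tool_pos'];print(s['force'],REL)
b,Rb=tcpcov(tray(-38,0,75),TY,13);print(p,b)
q,Rq=plan(p,R,b,Rb,10,54.5)
E
```

```text
[ 0.49340291 -0.18271266 -1.99406227] [-0.00685177  0.00064762  0.1771    ]
[0.58260137 0.12533249 0.3433646 ] [ 0.54918264 -0.13821757  0.25410225]
[-2.59, -0.2, 1.05, -0.016, 0.004, 0.012, 54.5, -2.6, -0.19, 1.03, -0.017, 0.003, 0.012, 54.5, -2.6, -0.18, 1.02, -0.016, 0.004, 0.012, 54.5, -2.61, -0.16, 1.01, -0.017, 0.004, 0.012, 54.5, -2.62, -0.14, 1.0, -0.016, 0.004, 0.012, 54.5]
[-2.62, -0.13, 0.99, -0.017, 0.003, 0.012, 54.5, -2.62, -0.12, 0.97, -0.016, 0.004, 0.012, 54.5, -2.63, -0.1, 0.96, -0.017, 0.004, 0.012, 54.5, -2.64, -0.08, 0.95, -0.016, 0.004, 0.011, 54.5, -2.64, -0.07, 0.94, -0.017, 0.003, 0.012, 54.5]
```

Request:
{"op": "jog_arm", "data": {
  "motion": [-2.6,-0.2,1.04,-0.016,0.004,0.012,54.5,-2.6,-0.19,1.03,-0.017,0.003,0.012,54.5,-2.6,-0.18,1.02,-0.016,0.004,0.012,54.5,-2.61,-0.16,1.01,-0.017,0.004,0.012,54.5,-2.62,-0.14,1.0,-0.016,0.004,0.012,54.5]
}}

```text
time_s: 8.22
tool_pos: [0.5647, -0.0075, 0.294]
ee_rot: [[-0.034, 0.95, -0.312], [0.999, 0.031, -0.014], [-0.003, -0.312, -0.95]]
force: [-0.5, 0.3, -1.3]
grip_width: 0.0466
finger_force: 11.4
```

Request:
{"op": "jog_arm", "data": {
  "motion": [-2.62,-0.13,0.99,-0.017,0.003,0.012,54.5,-2.62,-0.12,0.97,-0.016,0.004,0.012,54.5,-2.63,-0.1,0.96,-0.017,0.004,0.012,54.5,-2.64,-0.08,0.95,-0.016,0.004,0.011,54.5,-2.64,-0.07,0.94,-0.017,0.003,0.012,54.5]
}}

```text
time_s: 8.85
tool_pos: [0.5476, -0.1392, 0.2497]
ee_rot: [[0.028, 0.972, -0.232], [1.0, -0.028, 0.005], [-0.002, -0.232, -0.973]]
force: [0.5, -0.5, -1.1]
grip_width: 0.0466
finger_force: 11.3
```

Request:
{"op": "jog_arm", "data": {
  "motion": [0,0,0,0,0,0,54.5]
}}

```text
time_s: 8.98
tool_pos: [0.5471, -0.14, 0.2494]
ee_rot: [[0.031, 0.972, -0.234], [1.0, -0.03, 0.006], [-0.002, -0.234, -0.972]]
force: [0.2, 0.2, -0.8]
grip_width: 0.0468
finger_force: 11.4
```

```bash
python3 - <<'E'
from h import *
from cell import env
s=env.read_state();R=s['ee_rot'];p=s['tool_pos'];print(s['force'],p,s['grip_width'],s['finger_force'])
w,d,K,T=wsnap('w5')
t,td=env.snapshot('top');m=env.camera_model('top');np.savez('top2',p=t,d=td,K=m['K'],T=m['world_from_camera'])
cv2.imwrite('pics/w5.png',np.hstack([cv2.resize(w[:,:,::-1],(440,330)),cv2.resize(t[155:275,200:390,::-1],(355,330),interpolation=cv2.INTER_CUBIC)]))
b,Rb=tcpcov(tray(-38,0,12.5),TY,13);plan(p,R,b,Rb,5,54.5)
E
```

```text
[ 0.18159505  0.18832158 -0.79558805] [ 0.54705196 -0.1400087   0.24937608] 0.04683835172826424 11.356826898845611
[0.04, 0.31, 1.11, -0.002, 0.0, -0.001, 54.5, 0.04, 0.31, 1.12, -0.002, 0.0, -0.0, 54.5, 0.04, 0.31, 1.11, -0.002, 0.001, -0.001, 54.5, 0.03, 0.3, 1.12, -0.001, -0.0, -0.0, 54.5, 0.04, 0.3, 1.11, -0.002, -0.0, -0.001, 54.5]
```

View pics/w5.png

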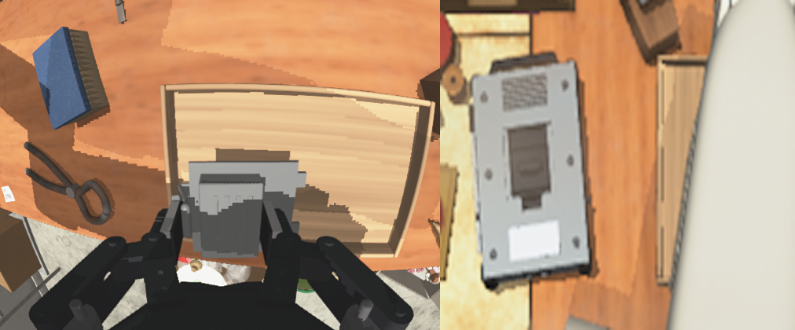

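The wrist view shows the cover held over the near half of the tray, whose walls run (165,88)–(430,100). The top view shows the open bay with the pack in it. I'll lower the cover.

Request:
{"op": "jog_arm", "data": {
  "motion": [0.04,0.31,1.11,-0.002,0,0,54.5,0.04,0.31,1.12,-0.002,0,0,54.5,0.04,0.31,1.11,-0.002,0,0,54.5,0.03,0.3,1.12,-0.001,0,0,54.5,0,0,0,0,0,0,54.5]
}}

```text
time_s: 9.7
tool_pos: [0.5496, -0.1369, 0.2027]
ee_rot: [[0.027, 0.973, -0.227], [1.0, -0.027, 0.005], [-0.001, -0.227, -0.974]]
force: [-0.8, 0.1, -0.8]
grip_width: 0.0469
finger_force: 11.3
```

Request:
{"op": "jog_arm", "data": {
  "motion": [0,0.13,0.5,0,0,0,54.5,0,0.13,0.5,0,0,0,54.5,0,0,0,0,0,0,54.5]
}}

```text
time_s: 10.07
tool_pos: [0.5504, -0.1373, 0.194]
ee_rot: [[0.028, 0.974, -0.225], [1.0, -0.027, 0.004], [-0.002, -0.225, -0.974]]
force: [-0.4, -0.5, 0.3]
grip_width: 0.0464
finger_force: 10.9
```

```bash
python3 st.py
```

```text
10.075 [ 0.55039954 -0.13731858  0.19402504] [ 0.97403008 -0.02734373 -0.22476149] [-0.43358907 -0.53641783  0.27330735] [ 0.01420847 -0.14628676 -0.00236077] 0.046448254838771366 10.906558334827423
```

Request:
{"op": "jog_arm", "data": {
  "motion": [0,0.03,0.12,0,0,0,54.5,0,0,0,0,0,0,54.5]
}}

```text
time_s: 10.32
tool_pos: [0.5503, -0.1373, 0.1933]
ee_rot: [[0.028, 0.974, -0.225], [1.0, -0.027, 0.004], [-0.002, -0.225, -0.974]]
force: [-2.7, 0.5, 4.6]
grip_width: 0.0464
finger_force: 9.8
```

Request:
{"op": "jog_arm", "data": {
  "motion": [0,-0.1,-0.02,0,0,0,60,0,-0.2,0,0,0,0,66,0,-0.15,0,0,0,0,72,0,0,0,0,0,0,80,0,0,0,0,0,0,80]
}}

```text
time_s: 10.95
tool_pos: [0.5462, -0.1371, 0.1939]
ee_rot: [[0.027, 0.974, -0.225], [1.0, -0.027, 0.004], [-0.002, -0.225, -0.974]]
force: [-0.9, -0.3, 0.7]
grip_width: 0.0684
finger_force: 0.0
```

Request:
{"op": "jog_arm", "data": {
  "motion": [0,0,-0.5,0,0,0,80,0,0,-1.5,0,0,0,80,0,0,-3,0,0,0,80,0,0,-4,0,0,0,80,0,0,-4,0,0,0,80]
}}

```text
time_s: 11.58
tool_pos: [0.5757, -0.1377, 0.3229]
ee_rot: [[0.027, 0.974, -0.224], [1.0, -0.027, 0.004], [-0.002, -0.224, -0.975]]
force: [0.2, -0.1, 0.4]
grip_width: 0.0684
finger_force: 0.0
```

```bash
python3 - <<'E'
from h import *
from cell import env
s=env.read_state();R=s['ee_rot'];p=s['tool_pos'];print(s['time_s'],s['force'],p)
t=cov(0,0,0);t[2]=.34
plan(p,R,t,tool(YAW),10,60)
E
```

```text
11.575 [ 0.23957562 -0.09284428  0.39210006] [ 0.57570261 -0.13766536  0.32294139]
[2.58, -0.37, -0.1, -0.023, -0.001, -0.012, 60, 2.59, -0.34, -0.1, -0.022, -0.001, -0.013, 60, 2.59, -0.3, -0.12, -0.023, -0.002, -0.012, 60, 2.59, -0.27, -0.13, -0.022, -0.001, -0.012, 60, 2.59, -0.23, -0.13, -0.023, -0.001, -0.013, 60]
[2.6, -0.2, -0.15, -0.022, -0.001, -0.012, 60, 2.6, -0.16, -0.15, -0.023, -0.001, -0.012, 60, 2.6, -0.13, -0.15, -0.022, -0.001, -0.013, 60, 2.6, -0.09, -0.16, -0.023, -0.002, -0.012, 60, 2.61, -0.05, -0.17, -0.022, -0.001, -0.012, 60]
```

Request:
{"op": "jog_arm", "data": {
  "motion": [2.58,-0.37,-0.1,-0.023,-0.001,-0.012,60,2.59,-0.34,-0.1,-0.022,-0.001,-0.013,60,2.59,-0.3,-0.12,-0.023,-0.002,-0.012,60,2.59,-0.27,-0.13,-0.022,-0.001,-0.012,60,2.59,-0.23,-0.13,-0.023,-0.001,-0.013,60]
}}

```text
time_s: 12.2
tool_pos: [0.562, -0.0073, 0.3306]
ee_rot: [[-0.035, 0.993, -0.111], [0.999, 0.035, -0.001], [0.003, -0.111, -0.994]]
force: [-0.6, -0.3, 0.4]
grip_width: 0.0511
finger_force: 0.0
```

Request:
{"op": "jog_arm", "data": {
  "motion": [2.6,-0.2,-0.15,-0.022,-0.001,-0.012,60,2.6,-0.16,-0.15,-0.023,-0.001,-0.012,60,2.6,-0.13,-0.15,-0.022,-0.001,-0.013,60,2.6,-0.09,-0.16,-0.023,-0.002,-0.012,60,2.61,-0.05,-0.17,-0.022,-0.001,-0.012,60]
}}

```text
time_s: 12.82
tool_pos: [0.5485, 0.1223, 0.3392]
ee_rot: [[-0.096, 0.995, 0.001], [0.995, 0.096, 0.0], [0.0, 0.001, -1.0]]
force: [1.0, 0.4, 0.2]
grip_width: 0.0514
finger_force: 0.0
```

Request:
{"op": "jog_arm", "data": {
  "motion": [0,0,0,0,0,0,60]
}}

```text
time_s: 12.95
tool_pos: [0.5483, 0.1229, 0.3392]
ee_rot: [[-0.099, 0.995, 0.001], [0.995, 0.099, 0.001], [0.0, 0.001, -1.0]]
force: [0.2, 0.4, 0.3]
grip_width: 0.0517
finger_force: 0.0
```

```bash
python3 - <<'E'
from h import *
from cell import env
s=env.read_state();R=s['ee_rot'];print(s['time_s'],s['force'],s['tool_pos'])
p,d,K,T=wsnap('w6');t,td=env.snapshot('top')
o=ortho(p,K,T,.079,O[0],O[1],5.5,40,45,.2)
cv2.imwrite('pics/o6.png',np.hstack([o[:,:,::-1],cv2.resize(t[165:270,305:385,::-1],(343,450),interpolation=cv2.INTER_CUBIC)]))
v,u=np.indices(d.shape);uv=np.stack([u,v],-1)-K[:2,2];r=np.hypot(uv[...,0],uv[...,1]);th=r/K[0,0]
D=np.dstack([uv/np.maximum(r,1e-9)[...,None]*np.tan(th)[...,None],np.ones_like(r)])*d[...,None]
q=(D@T[:3,:3].T+T[:3,3]-O);c=Ro.from_euler('z',YAW,degrees=True).inv().apply(q.reshape(-1,3))*1000
m=(d.ravel()>0)&(abs(c[:,0])<30)&(abs(c[:,1])<30)&(c[:,2]>5)&(c[:,2]<18);c=c[m]
print(m.sum(),np.percentile(c,[2,10,50,90,98],axis=0))
E
```

```text
12.95 [0.15109848 0.3985649  0.30973478] [0.54833322 0.12293092 0.33919219]
552 [[ -3.87384991 -14.4557927    6.91194881]
 [ -3.10528932 -11.66720612  10.66482292]
 [  0.66996697   2.11151305  12.03204502]
 [  4.51046397  14.57325019  12.97688733]
 [  5.35783812  16.18852736  13.39641843]]
```

View pics/o6.png

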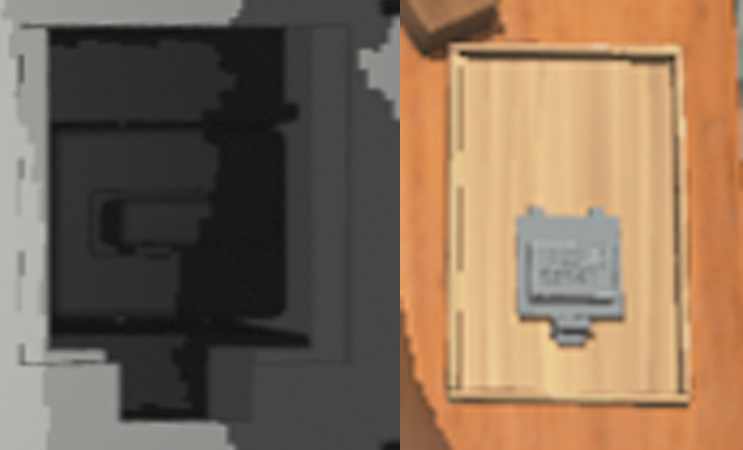

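The left crop shows the fin centred at about (160,222) in the open bay. The right crop shows the cover lying flat-side down in the near half of the tray. Next is the fin.

```bash
python3 - <<'E'
from h import *
from cell import env
s=env.read_state();t=cov(.7,.9,0);t[2]=.241
plan(s['tool_pos'],s['ee_rot'],t,tool(YAW),4,47)
E
```

```text
[0.02, 0.03, 2.44, -0.0, 0.0, 0.0, 47, 0.03, 0.02, 2.44, -0.0, 0.0, 0.0, 47, 0.02, 0.03, 2.44, -0.001, 0.0, 0.0, 47, 0.02, 0.02, 2.44, 0.0, 0.0, 0.0, 47]
```

Request:
{"op": "jog_arm", "data": {
  "motion": [0.02,0.03,2.44,0,0,0,47,0.03,0.02,2.44,0,0,0,47,0.02,0.03,2.44,0,0,0,47,0.02,0.02,2.44,0,0,0,47,0,0,0,0,0,0,47],
  "newtons": 40
}}

```text
time_s: 13.68
tool_pos: [0.5492, 0.1212, 0.239]
ee_rot: [[-0.094, 0.996, -0.004], [0.996, 0.094, -0.001], [-0.001, -0.004, -1.0]]
force: [0.2, -0.4, 0.5]
grip_width: 0.0401
finger_force: 0.0
```

Request:
{"op": "jog_arm", "data": {
  "motion": [0,0,0,0,0,0,25,0,0,0,0,0,0,15,0,0,0,0,0,0,0,0,0,0,0,0,0,0,0,0,0,0,0,0,0]
}}

```text
time_s: 14.3
tool_pos: [0.5498, 0.1223, 0.2412]
ee_rot: [[-0.096, 0.995, 0.001], [0.995, 0.096, -0.0], [-0.0, 0.001, -1.0]]
force: [1.0, -0.9, 6.1]
grip_width: 0.0088
finger_force: 42.8
```

```bash
python3 st.py
```

```text
14.3 [0.54982288 0.12228457 0.24122487] [9.95425240e-01 9.55390157e-02 9.41996572e-04] [ 0.96935445 -0.8673911   6.10768584] [-0.27406967 -0.13476111  0.01744749] 0.008811623707396403 42.82354652881622
```

Request:
{"op": "jog_arm", "data": {
  "motion": [0,0,-0.5,0,0,0,0,0,0,-1,0,0,0,0,0,0,-2,0,0,0,0,0,0,-3,0,0,0,0,0,0,-3.5,0,0,0,0]
}}

```text
time_s: 14.92
tool_pos: [0.5487, 0.1223, 0.3401]
ee_rot: [[-0.096, 0.995, -0.005], [0.995, 0.096, -0.001], [-0.0, -0.005, -1.0]]
force: [1.2, 0.6, -3.4]
grip_width: 0.0086
finger_force: 41.6
```

```bash
python3 - <<'E'
from h import *
from cell import env
s=env.read_state();p=s['tool_pos'];R=s['ee_rot'];print(s['force'],p,s['grip_width'])
t=tray(62,0,0);t[2]=.32
q,Rq=plan(p,R,t,tool(TY),10,0)
E
```

```text
[ 1.21349481  0.59772745 -3.37694055] [0.54871175 0.1223189  0.34005152] 0.008607158020576362
[-2.68, 0.42, 0.2, -0.0, 0.0, 0.012, 0, -2.68, 0.45, 0.2, -0.001, 0.0, 0.013, 0, -2.67, 0.48, 0.2, -0.0, 0.0, 0.012, 0, -2.67, 0.52, 0.19, -0.001, 0.0, 0.013, 0, -2.66, 0.55, 0.2, -0.0, 0.0, 0.012, 0]
[-2.65, 0.59, 0.2, -0.001, 0.0, 0.012, 0, -2.64, 0.61, 0.2, -0.0, 0.0, 0.013, 0, -2.64, 0.65, 0.2, -0.001, 0.0, 0.012, 0, -2.63, 0.68, 0.21, -0.0, 0.0, 0.013, 0, -2.62, 0.72, 0.2, -0.001, 0.0, 0.012, 0]
```

Request:
{"op": "jog_arm", "data": {
  "motion": [-2.68,0.42,0.2,0,0,0.012,0,-2.68,0.45,0.2,0,0,0.013,0,-2.67,0.48,0.2,0,0,0.012,0,-2.67,0.52,0.2,0,0,0.013,0,-2.66,0.55,0.2,0,0,0.012,0]
}}

```text
time_s: 15.55
tool_pos: [0.5828, -0.0099, 0.3296]
ee_rot: [[-0.034, 0.999, -0.003], [0.999, 0.034, 0.0], [0.0, -0.003, -1.0]]
force: [0.6, -0.6, -3.6]
grip_width: 0.0088
finger_force: 41.6
```

Request:
{"op": "jog_arm", "data": {
  "motion": [-2.65,0.59,0.2,0,0,0.012,0,-2.64,0.61,0.2,0,0,0.013,0,-2.64,0.65,0.2,0,0,0.012,0,-2.63,0.68,0.2,0,0,0.013,0,-2.62,0.72,0.2,0,0,0.012,0]
}}

```text
time_s: 16.18
tool_pos: [0.6165, -0.1414, 0.3194]
ee_rot: [[0.028, 1.0, -0.004], [1.0, -0.028, 0.001], [0.001, -0.004, -1.0]]
force: [1.0, -0.3, -3.1]
grip_width: 0.0088
finger_force: 41.6
```

Request:
{"op": "jog_arm", "data": {
  "motion": [0,0,0,0,0,0,0]
}}

```text
time_s: 16.3
tool_pos: [0.6165, -0.1425, 0.3191]
ee_rot: [[0.031, 1.0, -0.003], [1.0, -0.031, 0.0], [0.0, -0.003, -1.0]]
force: [0.7, 0.8, -3.7]
grip_width: 0.0088
finger_force: 41.6
```

```bash
python3 - <<'E'
from h import *
from cell import env
s=env.read_state();p=s['tool_pos'];R=s['ee_rot'];print(s['force'],p,s['grip_width'])
t=tray(62,0,0);t[2]=.2272
q,Rq=plan(p,R,t,tool(TY),4,0)
w,d,K,T=wsnap('w7');cv2.imwrite('pics/w7.png',w[:,:,::-1])
E
```

```text
[ 0.67919764  0.77876805 -3.72741854] [ 0.6165104  -0.14253246  0.31906355] 0.00880519312715588
[0.04, -0.01, 2.3, -0.001, -0.0, -0.001, 0, 0.05, -0.01, 2.29, -0.001, -0.0, -0.001, 0, 0.04, -0.01, 2.3, -0.001, -0.0, -0.0, 0, 0.05, -0.01, 2.3, -0.0, -0.0, -0.001, 0]
```

View pics/w7.png

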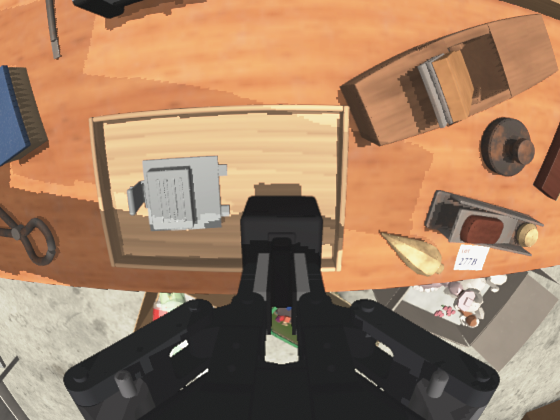

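The picture shows the pack hanging upright at (282,225) above the free far half of the tray, with the cover at (180,192), clear of it. I'll lower the pack.

Request:
{"op": "jog_arm", "data": {
  "motion": [0.04,0,2.3,0,0,0,0,0.05,0,2.3,-0.001,0,0,0,0.04,0,2.3,-0.001,0,0,0,0.05,0,2.2,0,0,0,0,0,0,0,0,0,0,0]
}}

```text
time_s: 16.98
tool_pos: [0.6159, -0.1377, 0.2276]
ee_rot: [[0.027, 1.0, -0.003], [1.0, -0.027, 0.001], [0.001, -0.003, -1.0]]
force: [-0.4, 0.4, -3.2]
grip_width: 0.0089
finger_force: 41.6
```

Request:
{"op": "jog_arm", "data": {
  "motion": [0,0,0.15,0,0,0,0,0,0,0.1,0,0,0,0,0,0,0,0,0,0,0]
}}

```text
time_s: 17.35
tool_pos: [0.6168, -0.139, 0.2271]
ee_rot: [[0.028, 1.0, 0.001], [1.0, -0.028, -0.0], [-0.0, 0.001, -1.0]]
force: [-1.6, 1.0, -4.4]
grip_width: 0.0086
finger_force: 41.6
```

Request:
{"op": "jog_arm", "data": {
  "motion": [0,0,0.1,0,0,0,0,0,0,0.1,0,0,0,0,0,0,0,0,0,0,0]
}}

```text
time_s: 17.73
tool_pos: [0.6169, -0.139, 0.2253]
ee_rot: [[0.028, 1.0, 0.002], [1.0, -0.028, -0.0], [-0.0, 0.002, -1.0]]
force: [-1.9, 0.2, 1.4]
grip_width: 0.0087
finger_force: 42.2
```

Contact, at the predicted height. I'll release and retreat upward.

Request:
{"op": "jog_arm", "data": {
  "motion": [0,0,0,0,0,0,12,0,0,0,0,0,0,20,0,0,0,0,0,0,35,0,0,0,0,0,0,45,0,0,0,0,0,0,45]
}}

```text
time_s: 18.35
tool_pos: [0.6167, -0.139, 0.2245]
ee_rot: [[0.028, 1.0, 0.001], [1.0, -0.028, -0.0], [-0.0, 0.001, -1.0]]
force: [0.5, -0.4, -0.5]
grip_width: 0.0386
finger_force: 0.0
```

Request:
{"op": "jog_arm", "data": {
  "motion": [0,0,-1,0,0,0,45,0,0,-3,0,0,0,45,0,0,-4,0,0,0,45,0,0,-4,0,0,0,45,0,0,0,0,0,0,45]
}}

```text
time_s: 18.98
tool_pos: [0.6178, -0.1392, 0.35]
ee_rot: [[0.028, 1.0, 0.01], [1.0, -0.028, -0.002], [-0.002, 0.01, -1.0]]
force: [-0.0, 0.0, 0.4]
grip_width: 0.0381
finger_force: 0.0
```

```bash
python3 - <<'E'
from h import *
w,d,K,T=wsnap('w8');cv2.imwrite('pics/w8.png',w[:,:,::-1])
E
python3 st.py
```

```text
19.025 [ 0.61714383 -0.13909172  0.3474145 ] [ 0.99958556 -0.0281971   0.00579909] [-0.52099262 -0.25568655 -0.62322985] [-0.01862038  0.0073059  -0.03345468] 0.038772591837319265 0.0
```

View pics/w8.png

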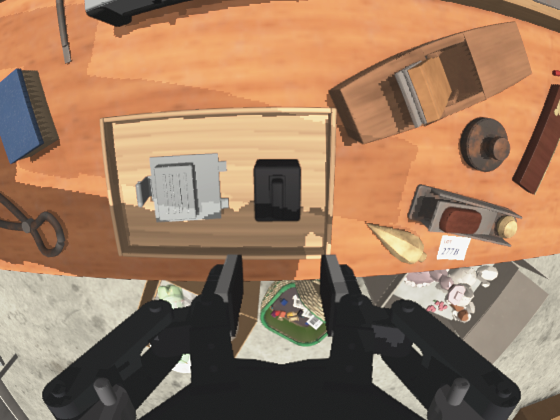

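The pack stands upright at (277,190), beside the cover at (182,188). Both are inside the tray, and the gripper is clear.

```bash
python3 -c "
from cell import env
print(env.job_done())"
```

```text
the job is handed in; nothing more can be done
None
```

The job is handed in: the cover came off with the tab kept pinched at up to about 11.5 N and lies in the lot tray, and the battery pack stands upright beside it (about 19 s of the 62 s used).

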